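Close the drugs box and offer the dial-lock shackle to its hasp

TASK

The grey steel drugs box on the lab counter has been restocked: press its lid fully shut first. Then turn the dial of the lock beside it, feeling the clicks, until the notch in its disc stands over the shackle, pull the shackle straight up out of the lock and lower its long plain leg through both eyes of the box's hasp. Finish while holding the shackle there by its bow, upright, still and hanging free of the hasp rather than let down onto it, with everything else on the counter left where it stood.

Things in the scene. Friction and masses are not known exactly. Their poses are not given: they have to be found in the camera images.
- box: Grey steel drugs box fixed to the counter, 160 x 200 x 80 mm (x, y, z), walls 4 mm, open-topped with a lid hinged at its +x side; two vials inside. Origin at the centre of its underside, z up, -x is the near side with the hasp. Stands left or right, turned by up to 0.35 rad.
- lid (a joint): Opening angle of the lid, rad: 0 = fully shut, starts at 0.5 to 1.0, stop at 1.5. Stiff hinge (0.36 N m friction, lid 0.3 kg): the lid stays where it is left; a few newtons down near its free edge shut it.
- lid_hinge (a point): Point on the lid's hinge line (along the box's y), middle of the box's far top edge, 80 mm up, level with the lid's underside. Axes as box.
- lid_edge (a point): Point to press: on the lid's outer (upper) face, centre line, 140 mm from the hinge line, 20 mm from the free edge. Turns with the lid: z is the lid's outward normal, -x points to the free edge. The lid is a flat 160 x 200 x 6 mm plate without handle, its top 86.5 mm up when shut.
- hasp (a point): Hasp hole centre at the underside of the lower eye, 74 mm up, 17 mm in front of the box wall; axes as box. The hasp is two steel eye plates, 5 mm thick, 44 mm wide (box's y), 33 mm out from the wall: one on the box (74 to 79 mm up), one on the lid (80.5 to 85.5 mm when shut), each with a round 18 mm hole, in line when the lid is shut.
- lock: Base of the dial lock, fixed to the counter on the other side from the box, turned by up to 0.35 rad: dark plate 80 x 135 x 6 mm, origin at the centre of its underside, z up. Dial axis at y = -30 mm; socket block 32 x 28 mm, 40 mm tall, with a 13 mm hole for the shackle's long leg at y = +42; the short leg stands between two 32 mm tall cheeks at y = +6.
- dial (a joint): Dial angle, rad, counter-clockwise from above positive. 0 = the disc's notch is over the shackle's lug and the shackle can be pulled up (passes within about 0.15 either side). Clicks every 0.349 rad (20 degrees), one of them at 0: let go near a click, it settles into it. Starts at about 0.35 to 1.45; stops at -0.7 and 2.1. Needs under 0.15 N m.
- dial_grip (a point): Where to grip the dial: on its axis, 103 mm up, in a black T-bar 44 mm long (y), 14 mm thick (x), 89 to 117 mm up, on a stem above a steel disc of 30 mm radius (34 to 40 mm up) with one notch in its rim. Turns with the dial: y points to the notch, as does a white dash on the bar. The bar stands higher than the shackle.
- shackle: Loose U-shaped steel shackle, 0.12 to 0.2 kg, bars 9 mm thick, upright in the lock. Origin at the tip of its long plain leg, z up, -y to the short leg (36 mm away, ends 18 mm higher, with an 8 mm lug out to y = -48 mm held down by the dial's disc). In the lock its tip is 6 mm up, its axes are the lock's; it must rise 36 mm to be out of the lock.
- shackle_bow (a point): Middle of the shackle's bow, to grip: flat-sided bar 10 mm thick (x), 26 mm long (y), 12 mm tall; centre 66 mm above the long leg's tip and 18 mm to its side (-y). In the lock it is 72 mm up. Axes as shackle.
- shackle_tip (a point): Tip of the shackle's long leg (same as its origin).
- vial0: Amber vial 34 mm across, 52 mm tall, standing in the box; to be left in it.
- vial1: Second such vial in the box.
- jar: White jar 44 mm across, 55 mm tall, to be left alone.
- marker: Black marker pen lying down, 14 mm thick, to be left alone.
- tape: Roll of paper tape, 64 mm across, 19 mm tall, to be left alone.
- reagent: Amber bottle 60 mm across, 120 mm tall, to be left alone.
- beaker: Clear cup 70 mm across, 85 mm tall, to be left alone.
- carton: Small cardboard carton 70 x 110 x 50 mm, to be left alone.

How it is judged (in metres and radians):
On the way, in this order (a step that is already met when the one before it is completed fails the run):
1. the lid is pressed shut, the shackle still in the lock (value of joint lid below 0.04 rad and distance of shackle from where it was at the start of the episode below 0.01 m), for 0.2 s.
2. the dial's notch is over the shackle's lug (value of joint dial between -0.16 and 0.16 rad and z of shackle_tip in the frame of lock below 0.03 m), for 0.2 s.
3. the shackle is held, pulled up clear of the lock (contact force between the fingers and shackle above 1 N and z of shackle_tip in the frame of lock above 0.045 m), for 0.1 s.
At the end, for the whole second after the job is handed in: Lid shut (under 0.04 rad); the long leg is through both hasp eyes, tip 5 to 43 mm below the lower eye's underside and within 12 mm of the hole's axis; shackle upright within 0.25 rad, at rest, gripped (over 1 N) and pressing on the box with under 4 N (contact force between the fingers and shackle above 1 N and value of joint lid below 0.04 rad and z of shackle_tip in the frame of hasp between -0.043 and -0.005 m and horizontal distance between shackle_tip and hasp below 0.012 m and angle between shackle's own z axis and vertical below 0.25 rad and linear speed of shackle below 0.03 m/s and contact force between shackle and box below 4 N); the arm keeps its last pose, push and grip.
It fails at once if a bystander is shifted by more than 50 mm (distance of any of jar, marker, tape, reagent, beaker, carton from where it was at the start of the episode above 0.05 m).
It fails at once if a vial is knocked about in the box or taken out (distance of any of vial0, vial1 from where it was at the start of the episode above 0.05 m).
It also fails if it takes over 64 s, if anything falls off the work surface, if the arm or the gripper's body presses on something with over 40 N, if the wrist force passes 120 N, or if a joint passes its speed limit or range.

ROBOT

A 6-joint arm with a two-finger parallel gripper is mounted at the origin on the work surface. World frame = base frame: x ahead of the robot, y to its left, z up, the work surface at z = 0. Lengths are in m, angles in degrees, forces in N, time in s.
With the tool pointing down it reaches from about 0.225 to 0.725 m from the base axis. Payload 3.1 kg.
Tool frame: the origin (TCP) lies at the very end of the fingers, on their centre line; the grasp point (between the pads) lies 19 mm behind it (env.grasp_offset is the distance from the TCP to the grasp point, in m); z points along the fingers, y is the direction in which the jaws open and shut (so a half turn about z gives the same grasp; the last joint's range is limited). The gripper opens to 85 mm and grips with 20 to 120 N. Pads are 22 mm wide; open, the fingers measure 114 mm over their backs; the gripper's body (76 mm by 85 mm) begins 54 mm behind the grasp point. The pads swing forward as they close: fully open they stand 13 mm farther back than shut.
Start: joints at [-76.708, 2.75, 5.684, 92.934, 0, 82.678], TCP at [0.185, -0.491, 0.231] pointing down, gripper open.
Joint ranges: [-166.93, 166.93], [-56.73, 111.36], [-69.38, 81.34], [-121.58, 131.49], [-85.45, 84.26], [-180, 180]. Speed limits (degrees/s): [159.86, 159.86, 180, 180, 180, 180].

INTERFACE

Orientations are given as [roll, pitch, yaw] about the fixed x, y, z axes, in that order (R = Rz(yaw) Ry(pitch) Rx(roll)).
In Python, from rig import monitor, optics, env gives the robot as it stands.
- The arm moves only by the tool drive_tool, never from a script. Its argument "motion" is a list of rows, each an object of numbers: "x", "y", "z": the shift along the tool's x, y, z in m; "twist": the turn about the tool's z in degrees. A call has 1 to 10 rows; each row is the pose to reach, as a shift and turn from the pose commanded when the call began, along the tool's axes at that moment; what a row does not reach only later rows make up. A row lasts 1/8 s, in which the tool goes at most 62.5 mm and 10.7 degrees, less where a joint would pass 70% of its speed; a pose out of reach is approached as far as the arm can. A call with a gripper value outside its range is refused whole. "gripper" is the gripper's target within -1 to 1 (shut at 1, half-way at 0, fully open at -1), set as the call begins (left out, the last holds). The fingers move at their own pace and stop on an object; "force" is the grip in N (left out, the last holds). Time passes only in rows, so rows that repeat a pose let the fingers close. It gives the time, the measured TCP pose, the force and the opening at its end, in the units of the state.
- monitor.state(): the state, without advancing time (a new reading comes with each control period).
- optics.snapshot(name): name is "side" or "top" or "wrist"; returns the picture (400x640x3 uint8, blue, green, red); there is no depth.
- optics.camera_params(name): a dict with "mtx" (3x3 intrinsics, pixels), "distortion" ([k1, k2, p1, p2, k3] as OpenCV has them; the pictures are not rectified), "pose" (4x4, takes a point from camera to world coordinates); the wrist camera has in their place "mount" (4x4, takes a point from camera to tool coordinates, whose origin is the TCP and whose axes are the flange's). Camera axes: x right, y down, z forward; pixel columns grow to the right and rows downward; lengths in m; the calibration is good to about 2 mm. A picture is of the moment at which its call begins: read the wrist's pose just before it. camera_params takes no time and is no camera call.
- env.finish_job(): hands the job in, once; it reports no verdict.
The state is a dict: "clock": time; "joint_positions": joint angles; "joint_velocities": joint speeds; "tau": joint torques, N m; "tcp_pos": TCP position; "eef_rot": TCP orientation; "ft_force": force on the tool from outside, world axes, zero at the start; "moment": the same for the moment, N m; "width": opening from 0.0 (shut) to 1.0 (fully open).
Only numpy, scipy, OpenCV 4.12 (cv2) and the standard library are available. Lean on these libraries where they do the work, as an engineer would, in place of code of your own. Each camera call takes 0.05 s, during which the arm holds its last target.

## Working session

There is one attempt and no reset: what is moved stays moved. The work goes in short steps, Python scripts to look and compute and a tool call to move; the robot and the scene stay as the last step left them, time stands still between calls to the robot, and variables do not carry over. Pictures are saved under pics/ and viewed, and the job is handed in when it is done.

Besides the shell and the picture viewer there is one more tool, called after "Request:" as name(argument=value, ...) on one line, values as JSON. drive_tool: Moves the arm, as the interface text tells. Its arguments: {"type":"object","properties":{"motion":{"type":"array","items":{"type":"object","properties":{"x":{"type":"number"},"y":{"type":"number"},"z":{"type":"number"},"twist":{"type":"number"}}}},"gripper":{"type":"number"},"force":{"type":"number"}},"required":["motion"]}

```bash
ls; mkdir -p pics
python3 - <<'E'
from rig import monitor, optics, env
import cv2
print(monitor.state())
for n in ("side","top","wrist"):
    cv2.imwrite(f"pics/{n}0.png",optics.snapshot(n)); print(n,optics.camera_params(n))
print(env.grasp_offset)
E
```

```text
pics
{'clock': 0.0, 'joint_positions': array([-7.67083875e+01,  2.79116334e+00,  5.59205314e+00,  9.29333546e+01,
        5.99735909e-04,  8.26769506e+01]), 'joint_velocities': array([ 0.04477092,  0.01438519, -0.06567676, -0.01168494, -0.09153008,
        0.14913467]), 'tau': array([-3.19117798e-04, -3.38780057e+01,  3.20015860e+01,  2.02877575e-02,
       -1.93396672e-04,  8.70437674e-06]), 'tcp_pos': array([ 0.18468798, -0.49079506,  0.23013671]), 'eef_rot': array([-1.79868692e+02, -1.74792711e-02,  2.06146412e+01]), 'ft_force': array([0.04637647, 0.03103772, 0.22218009]), 'moment': array([ 0.01384704,  0.00463257, -0.03375824]), 'width': 0.9987781245912569}
side {'mtx': array([[475.23566779,   0.        , 323.30814959],
       [  0.        , 475.23566779, 201.89236791],
       [  0.        ,   0.        ,   1.        ]]), 'distortion': array([-0.11449489,  0.        ,  0.        ,  0.        ,  0.        ]), 'pose': array([[-8.99428595e-01, -3.07092070e-01,  3.11002675e-01,
         1.88896713e-01],
       [-4.37067329e-01,  6.32922062e-01, -6.39047583e-01,
         7.97059373e-0
[... 685 characters left out ...]
0],
       [ 0.00000000e+00,  0.00000000e+00,  0.00000000e+00,
         1.00000000e+00]])}
wrist {'mtx': array([[346.86533044,   0.        , 319.98683095],
       [  0.        , 346.86533044, 197.91460511],
       [  0.        ,   0.        ,   1.        ]]), 'distortion': array([-0.0490064,  0.       ,  0.       ,  0.       ,  0.       ]), 'mount': array([[ 8.88360312e-04, -9.46669971e-01, -3.22203626e-01,
         8.28567335e-02],
       [ 9.99999302e-01,  1.09185992e-03, -4.50868014e-04,
         1.56268314e-05],
       [ 7.78624436e-04, -3.22203001e-01,  9.46670280e-01,
        -1.42409657e-01],
       [ 0.00000000e+00,  0.00000000e+00,  0.00000000e+00,
         1.00000000e+00]])}
0.0187
```

View pics/side0.png

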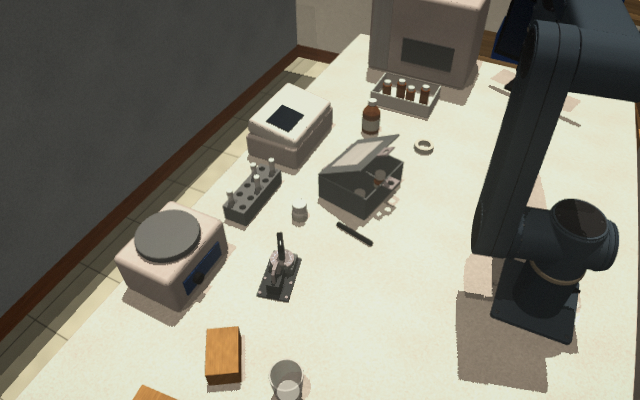

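View pics/top0.png

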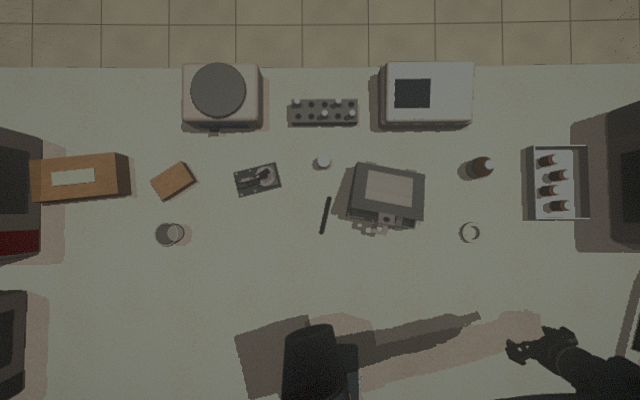

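View pics/wrist0.png

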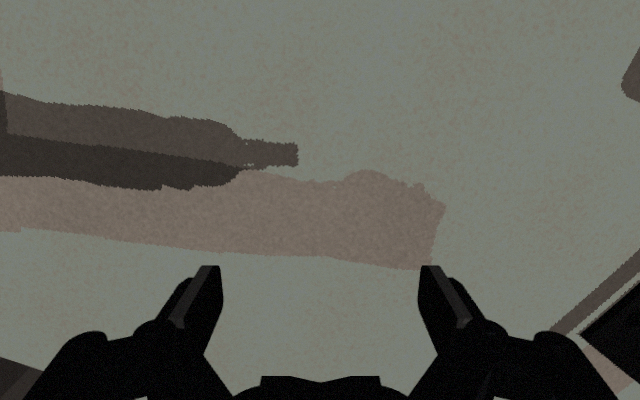

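The side and top views show the box at about (388,192) in the top picture, the lock at (257,179), and the arm over to the right. I'll zoom in on both.

Run:
```python
import cv2,numpy as np
t=cv2.imread("pics/top0.png"); s=cv2.imread("pics/side0.png")
a=cv2.resize(t[140:250,220:440],None,fx=3.6,fy=3.6,interpolation=cv2.INTER_CUBIC)
cv2.imwrite("pics/topc.png",np.clip(a*1.6,0,255).astype(np.uint8))
b=cv2.resize(s[120:310,240:420],None,fx=3.1,fy=3.1,interpolation=cv2.INTER_CUBIC)
cv2.imwrite("pics/sidec.png",b)
```

```text
(no output)
```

View pics/topc.png

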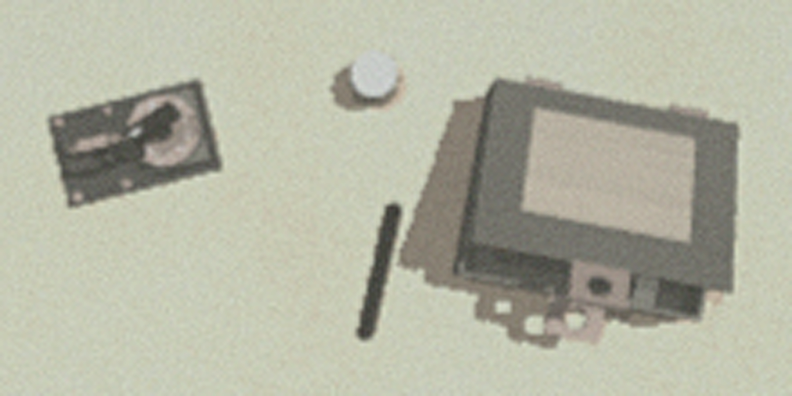

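View pics/sidec.png

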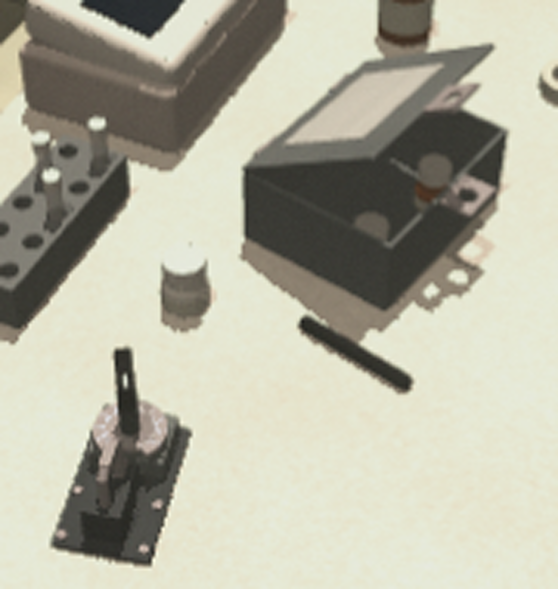

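```bash
cat > h.py <<'E'
import cv2,numpy as np
from rig import monitor, optics, env
from scipy.optimize import least_squares
def proj(n,P,Twc=None):
    c=optics.camera_params(n)
    T=np.linalg.inv(c['pose'] if Twc is None else Twc)
    q=np.atleast_2d(P)@T[:3,:3].T+T[:3,3]
    return cv2.projectPoints(q.reshape(-1,1,3),np.zeros(3),np.zeros(3),c['mtx'],c['distortion'])[0].reshape(-1,2)
def place(p,L):
    c,s=np.cos(p[2]),np.sin(p[2]); L=np.atleast_2d(L)
    return np.c_[p[0]+c*L[:,0]-s*L[:,1],p[1]+s*L[:,0]+c*L[:,1],L[:,2]]
def lidpts(a,D):  # D: (d from hinge, y, h)
    D=np.atleast_2d(D); u=np.array([-np.cos(a),np.sin(a)]); n=np.array([np.sin(a),np.cos(a)])
    return np.c_[.08+D[:,0]*u[0]+D[:,2]*n[0],D[:,1],.08+D[:,0]*u[1]+D[:,2]*n[1]]
def tool():
    from scipy.spatial.transform import Rotation as R
    s=monitor.state(); T=np.eye(4); T[:3,:3]=R.from_euler('xyz',s['eef_rot'],degrees=True).as_matrix(); T[:3,3]=s['tcp_pos']; return s,T
def wristpose():
    s,T=tool(); return T@optics.camera_params('wrist')['mount']
def totool(p):
    "world point -> shift in tool axes from TCP"
    s,T=tool(); return T[:3,:3].T@(np.array(p)-T[:3,3])
E
cat > fit.py <<'E'
from h import *
tp=lambda a:np.array(a)/3.6+[220,140]-0.36
sp=lambda a:np.array(a)/3.1+[240,120]-0.34
f=.0065
LT=[(.04,.0675,.006),(.04,-.0675,.006),(-.04,-.0675,.006),(-.04,.0675,.006)]; LTp=tp([(50,118),(200,82),(220,168),(70,207)])
LS=[(.04,.0675,.006),(-.04,.0675,.006),(-.04,-.0675,.006)]; LSp=sp([(53,545),(151,556),(190,430)])
r=least_squares(lambda p:np.r_[(proj('top',place(p,LT))-LTp).ravel(),(proj('side',place(p,LS))-LSp).ravel()],[.5,.15,0],loss='soft_l1',x_scale=[.1,.1,1])
print('lock',r.x,np.abs(r.fun).round(1))
TL=[(0,.1,f),(0,-.1,f),(.16,.1,f),(.16,-.1,f)];TLp=tp([(493,80),(740,125),(468,245),(728,290)])
SL=[(0,.1,f),(.16,.1,f),(.16,-.1,f)];SLp=sp([(247,165),(373,157),(493,45)])
SB=[(-.08,.1,0),(-.08,.1,.08),(-.08,-.1,.08)];SBp=sp([(380,308),(388,243),(507,130)])
TB=[(-.08,-.1,.08)];TBp=tp([(700,317)])
def g(p):
    q=p[:3]
    return np.r_[(proj('top',place(q,lidpts(p[3],TL)))-TLp).ravel(),(proj('side',place(q,lidpts(p[3],SL)))-SLp).ravel(),(proj('side',place(q,SB))-SBp).ravel(),(proj('top',place(q,TB))-TBp).ravel()]
r2=least_squares(g,[.5,-.15,0,.7],loss='soft_l1',x_scale=[.1,.1,1,1])
print('box',r2.x,np.abs(r2.fun).round(1))
np.save('lock.npy',r.x);np.save('box.npy',r2.x)
lo,b=r.x,r2.x
print('dial',place(lo,(0,-.03,.103)),'bow',place(lo,(0,.024,.072)),'edge',place(b[:3],lidpts(b[3],(.14,0,f))),'edge shut',place(b[:3],lidpts(0,(.14,0,f))),'hasp',place(b[:3],(-.097,0,.074)))
for n,(o,sc) in {'top':((220,140),3.6),'side':((240,120),3.1)}.items():
    im=cv2.imread(f'pics/{n}c.png')
    box=[(x,y,z) for z in(0,.08) for x,y in((.08,.1),(-.08,.1),(-.08,-.1),(.08,-.1))]
    P=np.r_[place(lo,[(x,y,z) for z in(0,.006) for x,y in((.04,.0675),(-.04,.0675),(-.04,-.0675),(.04,-.0675))]),place(b[:3],box),place(b[:3],lidpts(b[3],TL)),place(lo,[(0,-.03,.117),(0,-.03,.04),(0,.024,.078)])]
    for q in (proj(n,P)-o)*sc: cv2.circle(im,tuple(int(v) for v in q),3,(0,0,255),-1)
    cv2.imwrite(f'pics/{n}fit.png',im)
E
python3 fit.py
```

```text
lock [0.59598766 0.20783626 0.24794079] [1.  0.1 0.2 1.  0.6 0.1 0.3 0.2 0.3 0.7 0.2 1.6 0.9 1.2]
box [ 0.54195454 -0.17691679 -0.19758421  0.52436743] [0.4 1.5 0.4 1.  0.3 1.2 0.9 0.5 2.5 0.3 0.6 1.  0.6 0.1 1.3 0.9 0.5 1.3
 0.2 0.6 0.2 1. ]
dial [[0.6033499  0.17875366 0.103     ]] bow [[0.59009786 0.23110233 0.072     ]] edge [[ 0.50475723 -0.16947003  0.15571984]] edge shut [[ 0.48312192 -0.16513872  0.0865    ]] hasp [[ 0.4468418  -0.15787558  0.074     ]]
```

Request:
drive_tool(gripper=1, force=60, motion=[{"x":0.05,"y":-0.024,"z":0,"twist":-8},{"x":0.1,"y":-0.048,"z":0,"twist":-16},{"x":0.15,"y":-0.072,"z":0,"twist":-24},{"x":0.2,"y":-0.096,"z":0,"twist":-32},{"x":0.25,"y":-0.12,"z":0.01,"twist":-40},{"x":0.3,"y":-0.144,"z":0.02,"twist":-48},{"x":0.35,"y":-0.168,"z":0.03,"twist":-56},{"x":0.4,"y":-0.19,"z":0.04,"twist":-58},{"x":0.407,"y":-0.192,"z":0.04,"twist":-58}])

```text
clock: 1.27
tcp_pos: [0.499, -0.1653, 0.1895]
eef_rot: [-179.8, -0.1, 78.9]
ft_force: [-1.0, -1.1, 0.2]
width: -0.004
```

Run:
```python
from h import *
s=monitor.state();print(s['tcp_pos'],s['eef_rot'],s['ft_force'],s['clock'])
cv2.imwrite('pics/side1.png',optics.snapshot('side')[80:330,220:460].repeat(2,0).repeat(2,1))
```

```text
[ 0.49900168 -0.16533636  0.18949509] [-1.79839029e+02 -8.14799111e-02  7.89035694e+01] [-0.95030787 -1.06918692  0.1575389 ] 1.275
```

View pics/side1.png

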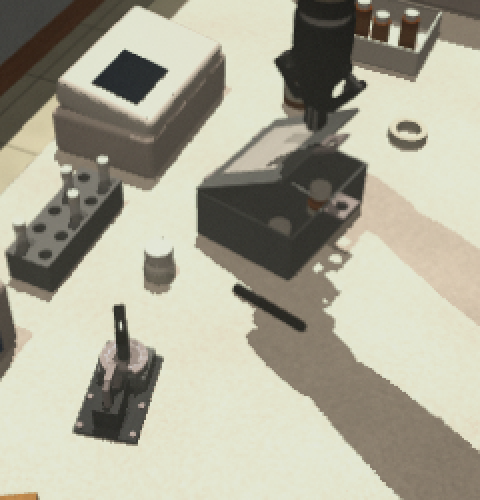

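View pics/topfit.png

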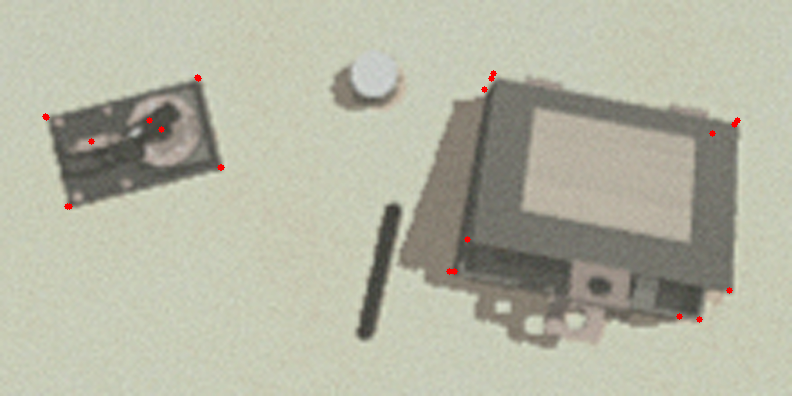

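View pics/sidefit.png

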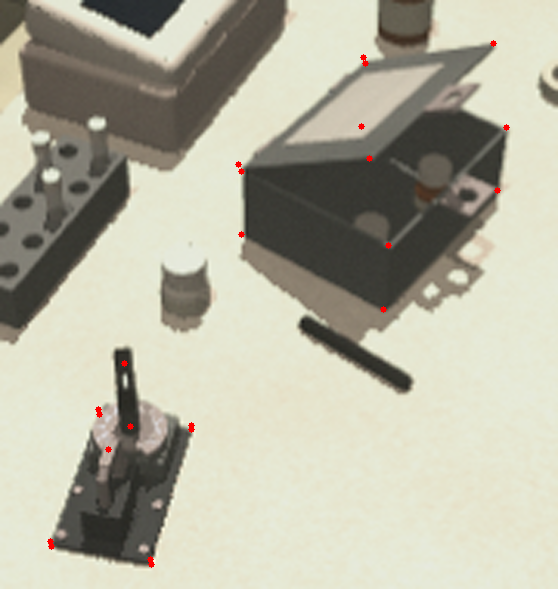

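The model points land within about 1–2 px of the scene. The fingers are above the lid near its free edge, so I'll press.

Request:
drive_tool(motion=[{"z":0.015},{"z":0.03},{"z":0.042},{"z":0.054},{"z":0.066},{"z":0.078},{"z":0.088},{"z":0.096},{"z":0.102},{"z":0.105}])

```text
invalid input
```

Request:
drive_tool(motion=[{"x":0,"y":0,"z":0.015,"twist":0},{"x":0,"y":0,"z":0.03,"twist":0},{"x":0,"y":0,"z":0.042,"twist":0},{"x":0,"y":0,"z":0.054,"twist":0},{"x":0,"y":0,"z":0.066,"twist":0},{"x":0,"y":0,"z":0.078,"twist":0},{"x":0,"y":0,"z":0.088,"twist":0},{"x":0,"y":0,"z":0.096,"twist":0},{"x":0,"y":0,"z":0.102,"twist":0},{"x":0,"y":0,"z":0.105,"twist":0}])

```text
clock: 2.58
tcp_pos: [0.4981, -0.1682, 0.0865]
eef_rot: [-180.0, -0.0, 78.6]
ft_force: [-3.4, 1.5, 11.1]
width: -0.0
```

Request:
drive_tool(motion=[{"x":0,"y":0,"z":0.003,"twist":0},{"x":0,"y":0,"z":0.003,"twist":0},{"x":0,"y":0,"z":0.003,"twist":0}])

```text
clock: 2.95
tcp_pos: [0.4981, -0.1683, 0.0865]
eef_rot: [179.9, 0.0, 78.6]
ft_force: [-6.0, 2.9, 13.3]
width: 0.0
```

Run:
```python
from h import *
s=monitor.state();print(s['tcp_pos'],s['eef_rot'],s['ft_force'],s['clock'])
a=optics.snapshot('side')[120:310,240:420]
cv2.imwrite('pics/side2.png',cv2.resize(a,None,fx=3.1,fy=3.1,interpolation=cv2.INTER_CUBIC))
# travel target: dial hover, camera look at lock
print(totool([.6,.10,.24]))
```

```text
[ 0.49811474 -0.1682626   0.08646975] [1.79945171e+02 2.14029922e-02 7.86281365e+01] [-6.03129855  2.92889049 13.27840956] 2.95
[ 0.28303529  0.04716465 -0.15361096]
```

View pics/side2.png

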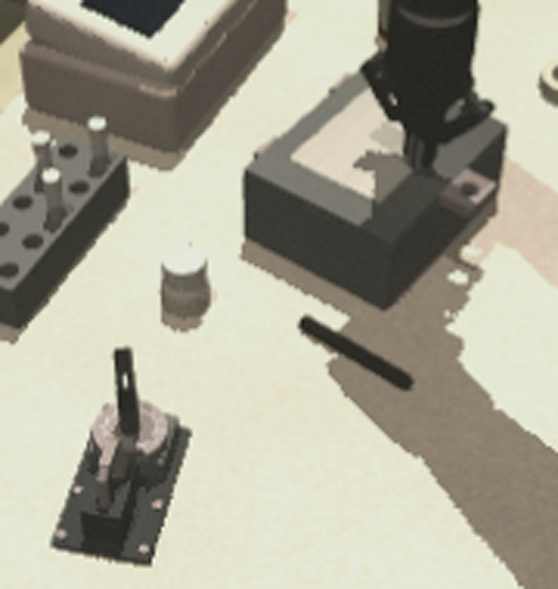

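The lid lies flat and the two eyes are in line. Next I'll lift and take a wrist picture of the hasp.

Request:
drive_tool(gripper=-1, motion=[{"x":0,"y":0,"z":-0.02,"twist":0},{"x":0,"y":0,"z":-0.06,"twist":0},{"x":-0.02,"y":-0.01,"z":-0.11,"twist":0},{"x":-0.05,"y":-0.03,"z":-0.155,"twist":0},{"x":-0.055,"y":-0.033,"z":-0.158,"twist":0},{"x":-0.055,"y":-0.033,"z":-0.158,"twist":0},{"x":-0.055,"y":-0.033,"z":-0.158,"twist":0}])

```text
clock: 3.88
tcp_pos: [0.4547, -0.2149, 0.2394]
eef_rot: [-179.8, -0.1, 78.6]
ft_force: [0.2, 0.4, 0.3]
width: 1.0
```

Run:
```python
from h import *
s=monitor.state();print(s['tcp_pos'],s['eef_rot'],s['ft_force'],s['clock'])
W=wristpose(); np.save('W1.npy',W)
im=optics.snapshot('wrist'); cv2.imwrite('pics/w1.png',im)
b=np.load('box.npy')[:3]
print(proj('wrist',place(b,[(-.097,0,.0855),(-.113,.022,.0855),(-.113,-.022,.0855),(-.08,.1,.0865),(-.08,-.1,.0865)]),W).round())
```

```text
[ 0.45469777 -0.21492868  0.23939564] [-1.79845086e+02 -8.73335980e-02  7.86485670e+01] [0.21304108 0.35432926 0.25729752] 3.875
[[298. 117.]
 [278.  89.]
 [280. 143.]
 [318. -17.]
 [319. 227.]]
```

View pics/w1.png

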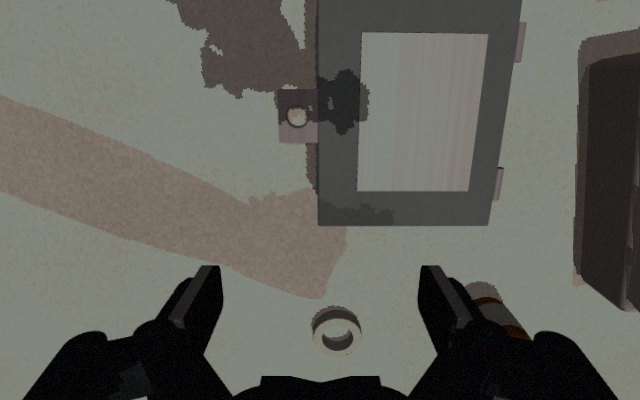

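Predicted eye corners (278,89) and (280,143) match the picture to about 1 px, and the hole is at (297,116). I'll zoom in on it and move on to the lock view.

Run:
```python
from h import *
im=cv2.imread('pics/w1.png')[75:160,260:345]
cv2.imwrite('pics/w1c.png',cv2.resize(im,None,fx=7,fy=7,interpolation=cv2.INTER_CUBIC))
print(totool([.612,.13,.25]))
```

```text
[ 0.36900128  0.08649194 -0.01043581]
```

View pics/w1c.png

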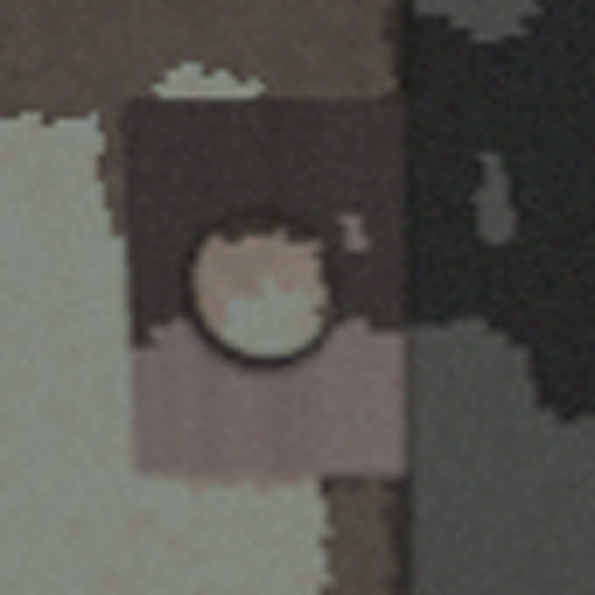

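Request:
drive_tool(motion=[{"x":0.05,"y":0.013,"z":-0.005,"twist":-6},{"x":0.1,"y":0.026,"z":-0.01,"twist":-12},{"x":0.15,"y":0.039,"z":-0.01,"twist":-18},{"x":0.2,"y":0.052,"z":-0.01,"twist":-24},{"x":0.25,"y":0.065,"z":-0.01,"twist":-30},{"x":0.3,"y":0.078,"z":-0.01,"twist":-36},{"x":0.35,"y":0.09,"z":-0.01,"twist":-42},{"x":0.392,"y":0.1,"z":-0.01,"twist":-45},{"x":0.392,"y":0.1,"z":-0.01,"twist":-45},{"x":0.392,"y":0.1,"z":-0.01,"twist":-45}])

```text
clock: 5.18
tcp_pos: [0.6297, 0.149, 0.2498]
eef_rot: [-179.8, -0.0, 123.7]
ft_force: [1.0, 0.4, -0.0]
width: 1.001
```

Run:
```python
from h import *
s=monitor.state();print(s['tcp_pos'],s['eef_rot'],s['joint_positions'],s['clock'])
W=wristpose(); np.save('W2.npy',W)
im=optics.snapshot('wrist'); cv2.imwrite('pics/w2.png',im)
lo=np.load('lock.npy')
P=place(lo,[(0,-.03,.117),(0,-.03,.04),(0,.024,.078),(.04,.0675,.006),(.04,-.0675,.006),(-.04,-.0675,.006),(-.04,.0675,.006)])
q=proj('wrist',P,W); print(q.round())
for u in q: cv2.circle(im,tuple(int(v) for v in u),2,(0,0,255),-1)
x0,y0=np.clip((q.mean(0)-[110,90]).astype(int),0,None)
print(x0,y0)
cv2.imwrite('pics/w2c.png',cv2.resize(im[y0:y0+180,x0:x0+220],None,fx=3.3,fy=3.3,interpolation=cv2.INTER_CUBIC))
# hasp from hole
c=optics.camera_params('wrist');W1=np.load('W1.npy')
r=cv2.undistortPoints(np.array([[[297.,116.]]]),c['mtx'],c['distortion'])[0,0]
d=W1[:3,:3]@[r[0],r[1],1]; t=(.0855-W1[2,3])/d[2]; print('hole',W1[:3,3]+t*d)
```

```text
[0.62971745 0.1490431  0.24978011] [-1.79839876e+02 -4.63072853e-02  1.23656652e+02] [ 7.39628433e+00  2.26911827e+01  3.11449810e+01  9.86178850e+01
 -2.93190697e-02  6.37396094e+01] 5.175
[[314. 139.]
 [315. 126.]
 [335.  72.]
 [383.  46.]
 [338. 166.]
 [271. 143.]
 [310.  18.]]
213 11
hole [ 0.4460139  -0.15715645  0.0855    ]
```

View pics/w2c.png

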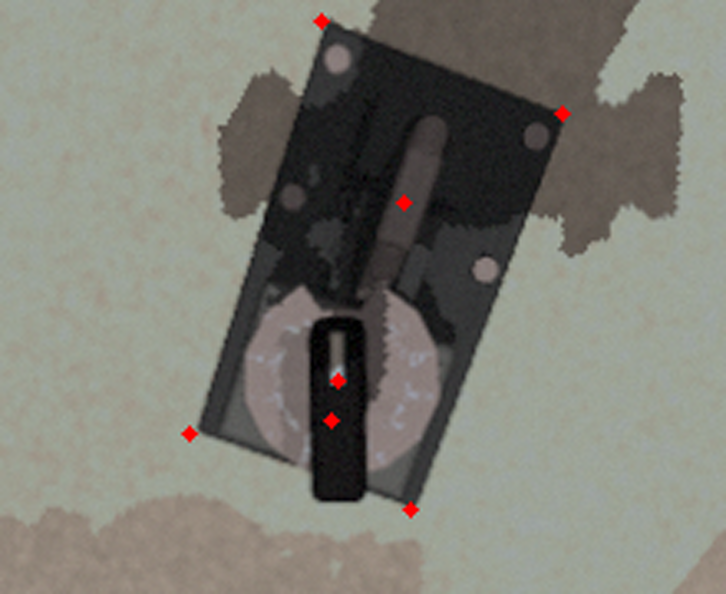

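Run:
```python
from h import *
W=np.load('W2.npy'); lo=np.load('lock.npy'); print(W[:3,3])
im=cv2.imread('pics/w2.png'); big=cv2.resize(im[11:191,213:433],None,fx=3.3,fy=3.3,interpolation=cv2.INTER_CUBIC)
def bar(th,zs=(.089,.117)):
    c,s=np.cos(th),np.sin(th)
    return [(c*x-s*y,-.03+s*x+c*y,z) for z in zs for x,y in((.007,.022),(-.007,.022),(-.007,-.022),(.007,-.022))]
q=(proj('wrist',place(lo,bar(.349)),W)-[213,11])*3.3
cv2.polylines(big,[q[:4].astype(int)],True,(0,255,255)); cv2.polylines(big,[q[4:].astype(int)],True,(0,0,255))
sh=[(x,y,z) for z in (.066,.078) for x,y in ((.005,.037),(-.005,.037),(-.005,.011),(.005,.011))]
q=(proj('wrist',place(lo,sh),W)-[213,11])*3.3
cv2.polylines(big,[q[:4].astype(int)],True,(0,255,255)); cv2.polylines(big,[q[4:].astype(int)],True,(0,0,255))
a=np.linspace(0,6.28,60); d=[(.03*np.cos(t),-.03+.03*np.sin(t),.04) for t in a]
cv2.polylines(big,[((proj('wrist',place(lo,d),W)-[213,11])*3.3).astype(int)],True,(0,255,0))
cv2.imwrite('pics/w2o.png',np.clip(big*1.5,0,255).astype(np.uint8))
```

```text
[0.58373439 0.21827095 0.39225627]
```

View pics/w2o.png

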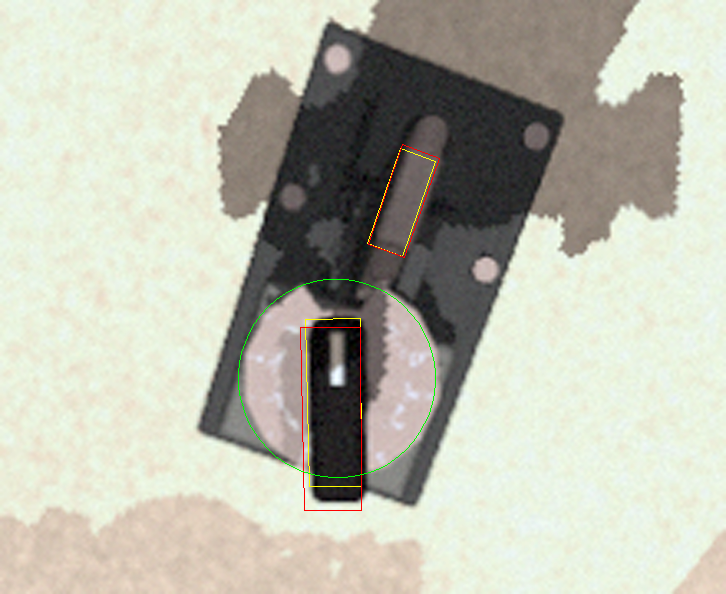

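The bar's dash points image-up, parallel to the tool's x, so the dial is at about +20° (one click). The lock model is about 1.2 mm off to the left, and I've corrected that. Next I'll go down over the dial.

Request:
drive_tool(motion=[{"x":0.02,"y":-0.004,"z":0.03,"twist":0},{"x":0.039,"y":-0.004,"z":0.06,"twist":0},{"x":0.039,"y":-0.004,"z":0.09,"twist":0},{"x":0.039,"y":-0.004,"z":0.12,"twist":0},{"x":0.039,"y":-0.004,"z":0.145,"twist":0},{"x":0.039,"y":-0.004,"z":0.163,"twist":0},{"x":0.039,"y":-0.004,"z":0.163,"twist":0}])

```text
clock: 6.1
tcp_pos: [0.604, 0.178, 0.0866]
eef_rot: [-179.8, -0.1, 123.5]
ft_force: [-0.0, -0.5, 1.3]
width: 0.997
```

Run:
```python
from h import *
s=monitor.state();print(s['tcp_pos'],s['eef_rot'],s['ft_force'],s['clock'], totool([.6044,.1794,.086]))
im=optics.snapshot('wrist'); cv2.imwrite('pics/w3.png',im)
```

```text
[0.60401273 0.17795262 0.08663304] [-1.79812666e+02 -7.63503141e-02  1.23543438e+02] [-0.02667244 -0.54741733  1.28479854] 6.1 [0.00099151 0.00112462 0.00063069]
```

View pics/w3.png

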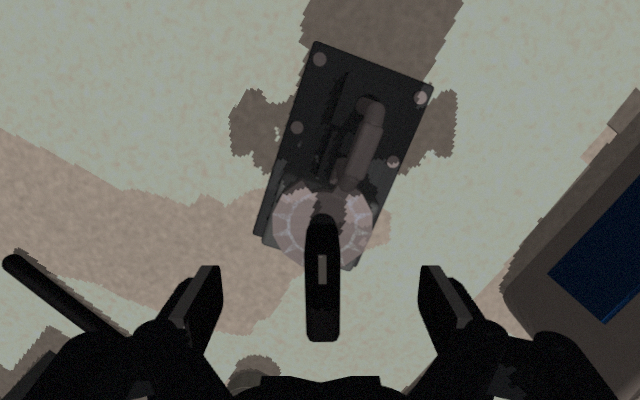

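The bar sits centred between the jaws (column 322), so I'll close.

Request:
drive_tool(gripper=1, force=30, motion=[{"x":0.001,"y":0.001,"z":0,"twist":0},{"x":0.001,"y":0.001,"z":0,"twist":0},{"x":0.001,"y":0.001,"z":0,"twist":0},{"x":0.001,"y":0.001,"z":0,"twist":0},{"x":0.001,"y":0.001,"z":0,"twist":0},{"x":0.001,"y":0.001,"z":0,"twist":0}])

```text
clock: 6.9
tcp_pos: [0.6044, 0.1794, 0.0889]
eef_rot: [-179.8, 0.0, 123.6]
ft_force: [-4.1, -3.1, 4.5]
width: 0.151
```

Request:
drive_tool(motion=[{"x":0,"y":0,"z":0,"twist":5},{"x":0,"y":0,"z":0,"twist":10},{"x":0,"y":0,"z":0,"twist":15},{"x":0,"y":0,"z":0,"twist":20},{"x":0,"y":0,"z":0,"twist":20},{"x":0,"y":0,"z":0,"twist":20}])

```text
clock: 7.65
tcp_pos: [0.6042, 0.1794, 0.0889]
eef_rot: [-179.8, 0.1, 103.6]
ft_force: [-5.8, -2.1, 4.4]
width: 0.153
```

Run:
```python
from h import *
s=monitor.state();print(s['tcp_pos'],s['eef_rot'],s['ft_force'],s['moment'],s['width'],s['clock'])
im=optics.snapshot('wrist'); cv2.imwrite('pics/w4.png',im)
```

```text
[0.60416553 0.17937014 0.08892502] [-1.79805808e+02  8.72475609e-02  1.03596852e+02] [-5.82895914 -2.08209786  4.35365393] [-0.50950801  0.83604194  0.02824988] 0.15277783846119958 7.65
```

View pics/w4.png

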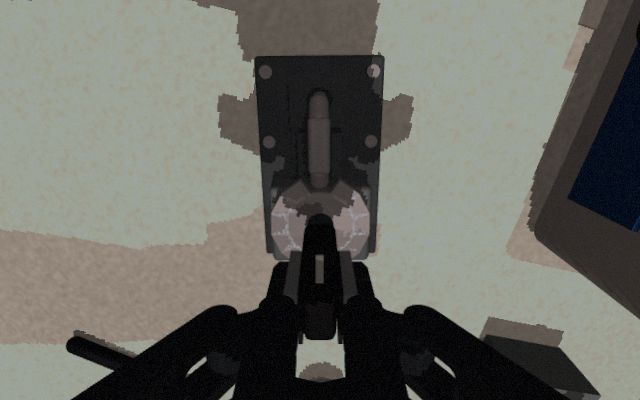

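The notch and the shackle at (318,90–190) are in line with the bar. I'll open, rise clear of the bar and move over the bow.

Request:
drive_tool(gripper=-1, motion=[{"x":0,"y":0,"z":0,"twist":0},{"x":0,"y":0,"z":0,"twist":0},{"x":0,"y":0,"z":0,"twist":0},{"x":0,"y":0,"z":0,"twist":0},{"x":0,"y":0,"z":-0.03,"twist":0},{"x":0,"y":0,"z":-0.07,"twist":0},{"x":0.03,"y":0,"z":-0.1,"twist":0},{"x":0.035,"y":0,"z":-0.1,"twist":0},{"x":0.035,"y":0,"z":-0.1,"twist":0}])

```text
clock: 8.82
tcp_pos: [0.5972, 0.2145, 0.1873]
eef_rot: [-179.9, 0.0, 103.7]
ft_force: [-0.1, -0.7, -1.2]
width: 1.001
```

Run:
```python
from h import *
W=wristpose();s=monitor.state();print(s['tcp_pos'],s['eef_rot'],s['width'],s['clock'],totool([.591,.2318,.055]))
im=optics.snapshot('wrist')
lo=np.load('lock.npy')+[.001,.0007,0]
sh=[(x,y,z) for z in (.066,.078) for x,y in ((.005,.037),(-.005,.037),(-.005,.011),(.005,.011))]
q=proj('wrist',place(lo,sh),W); print(q.round())
cv2.imwrite('pics/w5raw.png',im)
cv2.polylines(im,[q[4:].astype(int)],True,(0,0,255))
cv2.imwrite('pics/w5.png',im)
```

```text
[0.5971918  0.21447848 0.18729457] [-1.79934582e+02  3.19018262e-02  1.03662936e+02] 1.0008825834133839 8.825 [ 0.01836758 -0.00177404  0.13228647]
[[324. 151.]
 [311. 151.]
 [312. 184.]
 [324. 184.]
 [324. 154.]
 [311. 154.]
 [311. 188.]
 [325. 188.]]
```

View pics/w5.png

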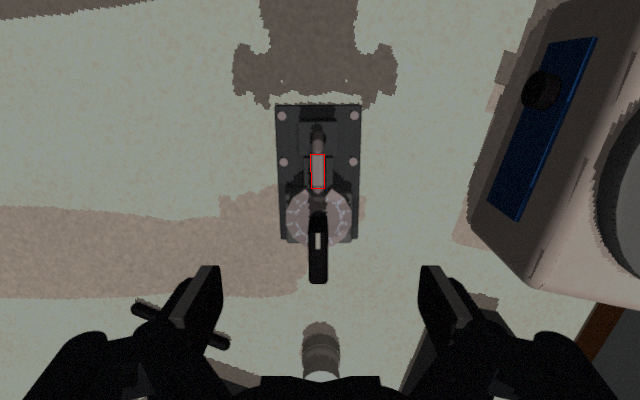

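The bow overlay lands on the bow (311–325, 154–188), so I'll go down to grip it.

Request:
drive_tool(motion=[{"x":0.018,"y":-0.0015,"z":0.02,"twist":0},{"x":0.018,"y":-0.0015,"z":0.05,"twist":0},{"x":0.018,"y":-0.0015,"z":0.08,"twist":0},{"x":0.018,"y":-0.0015,"z":0.105,"twist":0},{"x":0.018,"y":-0.0015,"z":0.123,"twist":0},{"x":0.018,"y":-0.0015,"z":0.131,"twist":0},{"x":0.018,"y":-0.0015,"z":0.131,"twist":0}])

```text
clock: 9.75
tcp_pos: [0.5915, 0.2312, 0.0566]
eef_rot: [-179.9, 0.0, 103.6]
ft_force: [-0.1, 0.3, 1.6]
width: 1.002
```

Run:
```python
from h import *
W=wristpose();s=monitor.state();print(s['tcp_pos'],s['eef_rot'],s['ft_force'],s['clock'],totool([.591,.2318,.055]))
im=optics.snapshot('wrist')
cv2.imwrite('pics/w6.png',im)
```

```text
[0.59146982 0.2312006  0.05664974] [-1.79930573e+02  7.84954389e-03  1.03596498e+02] [-0.1180956   0.26758887  1.62171812] 9.75 [ 0.00069327 -0.00031375  0.00165002]
```

View pics/w6.png

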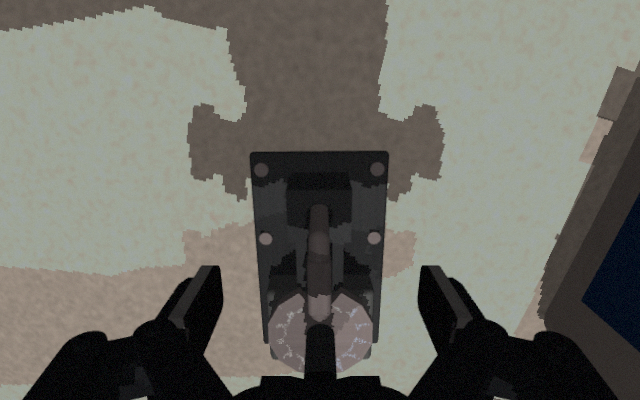

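Request:
drive_tool(gripper=1, force=60, motion=[{"x":0.001,"y":0,"z":0.001,"twist":0},{"x":0.001,"y":0,"z":0.001,"twist":0},{"x":0.001,"y":0,"z":0.001,"twist":0},{"x":0.001,"y":0,"z":0.001,"twist":0},{"x":0.001,"y":0,"z":0.001,"twist":0},{"x":0.001,"y":0,"z":0.001,"twist":0},{"x":0.001,"y":0,"z":0.001,"twist":0}])

```text
clock: 10.68
tcp_pos: [0.5916, 0.2326, 0.0566]
eef_rot: [180.0, -0.0, 103.6]
ft_force: [-0.8, -0.5, 1.9]
width: 0.102
```

Request:
drive_tool(motion=[{"x":0,"y":0,"z":-0.004,"twist":0},{"x":0,"y":0,"z":-0.01,"twist":0},{"x":0,"y":0,"z":-0.018,"twist":0},{"x":0,"y":0,"z":-0.026,"twist":0},{"x":0,"y":0,"z":-0.034,"twist":0},{"x":0,"y":0,"z":-0.042,"twist":0},{"x":0,"y":0,"z":-0.055,"twist":0},{"x":0,"y":0,"z":-0.075,"twist":0},{"x":0,"y":0,"z":-0.1,"twist":0},{"x":0,"y":0,"z":-0.1,"twist":0}])

```text
clock: 11.92
tcp_pos: [0.5935, 0.2331, 0.16]
eef_rot: [179.6, -0.0, 103.6]
ft_force: [1.1, 0.4, -1.8]
width: 0.103
```

Run:
```python
from h import *
s=monitor.state();print(s['tcp_pos'],s['eef_rot'],s['ft_force'],s['width'],s['clock'])
cv2.imwrite('pics/w7.png',optics.snapshot('wrist'))
a=optics.snapshot('side')[120:310,200:380]
cv2.imwrite('pics/side7.png',cv2.resize(a,None,fx=3.1,fy=3.1,interpolation=cv2.INTER_CUBIC))
```

```text
[0.59352475 0.23310843 0.16001392] [ 1.79625836e+02 -1.23878175e-02  1.03616287e+02] [ 1.07892077  0.35872135 -1.84085238] 0.10261059916464761 11.925
```

View pics/w7.png

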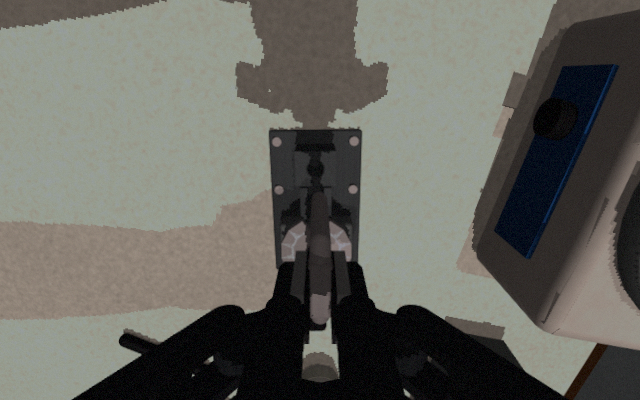

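View pics/side7.png

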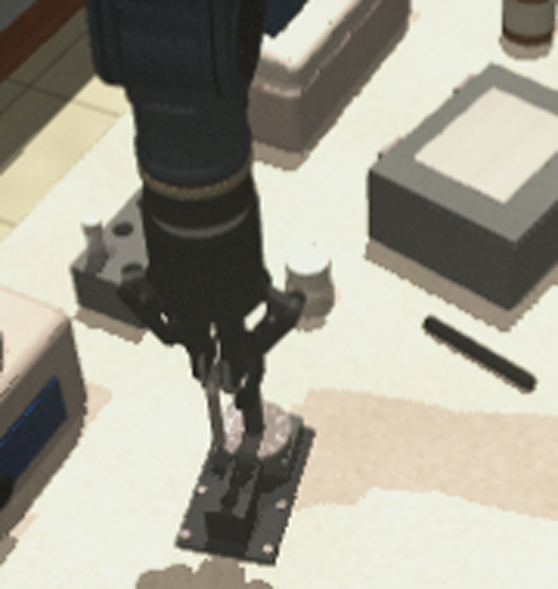

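The shackle is out and held, and the dial is undisturbed. I'll carry it high over to the hasp.

Request:
drive_tool(motion=[{"x":0,"y":0,"z":-0.05,"twist":0},{"x":-0.03,"y":-0.02,"z":-0.055,"twist":1},{"x":-0.07,"y":-0.047,"z":-0.055,"twist":4},{"x":-0.115,"y":-0.077,"z":-0.055,"twist":7},{"x":-0.16,"y":-0.107,"z":-0.055,"twist":10},{"x":-0.205,"y":-0.137,"z":-0.055,"twist":13},{"x":-0.25,"y":-0.168,"z":-0.05,"twist":16},{"x":-0.295,"y":-0.198,"z":-0.045,"twist":20},{"x":-0.335,"y":-0.225,"z":-0.035,"twist":23},{"x":-0.36,"y":-0.242,"z":-0.025,"twist":24.9}])

```text
clock: 13.28
tcp_pos: [0.4394, -0.1759, 0.1795]
eef_rot: [-179.9, -0.0, 78.5]
ft_force: [0.6, -0.5, -2.1]
width: 0.104
```

Request:
drive_tool(motion=[{"x":0,"y":0,"z":0,"twist":0},{"x":0,"y":0,"z":0,"twist":0}])

```text
clock: 13.52
tcp_pos: [0.4407, -0.1737, 0.1804]
eef_rot: [-179.9, -0.1, 78.7]
ft_force: [0.4, -0.9, -2.3]
width: 0.102
```

Run:
```python
from h import *
W=wristpose();np.save('W8.npy',W);s=monitor.state();print(s['tcp_pos'],s['eef_rot'],s['ft_force'],s['width'],s['clock'],totool([.4432,-.1743,.16]))
print(proj('wrist',[[.4462,-.1573,.0855]],W))
cv2.imwrite('pics/w8.png',optics.snapshot('wrist'))
a=optics.snapshot('side')[60:250,300:480]
cv2.imwrite('pics/side8.png',cv2.resize(a,None,fx=3.1,fy=3.1,interpolation=cv2.INTER_CUBIC))
```

```text
[ 0.44069353 -0.17369356  0.18040995] [-1.79908003e+02 -6.85916373e-02  7.87168849e+01] [ 0.44897724 -0.86725436 -2.30193151] 0.10168916031965594 13.525 [-0.00012874  0.00260945  0.02040565]
[[323.5467579  178.25767103]]
```

View pics/w8.png

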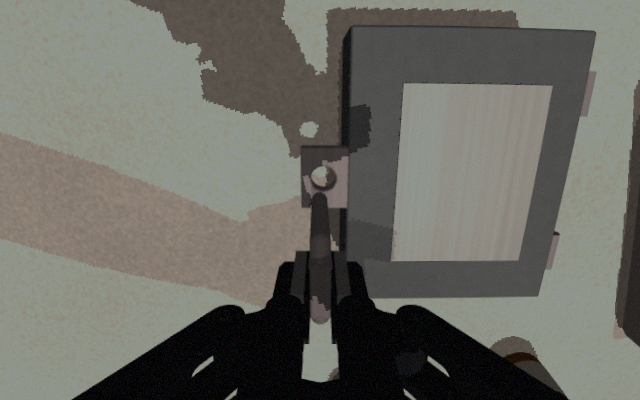

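View pics/side8.png

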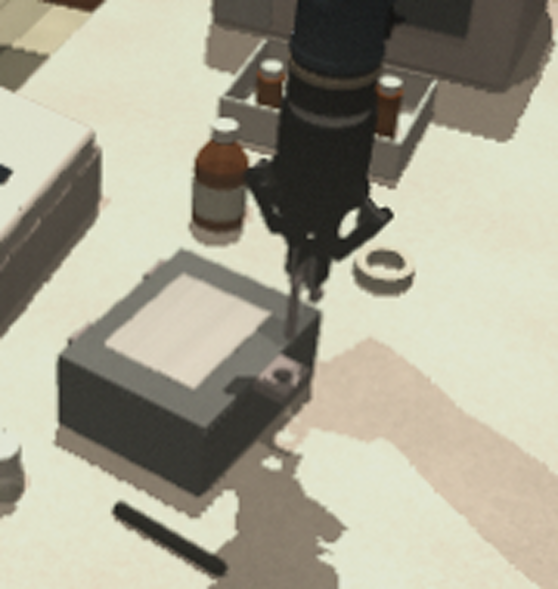

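Run:
```python
from h import *
W=np.load('W8.npy'); s,T=tool()
im=cv2.imread('pics/w8.png')
big=cv2.resize(im[130:270,250:400],None,fx=5,fy=5,interpolation=cv2.INTER_CUBIC)
L=np.array([(.0173+a,b,.0506) for a in(-.0045,.0045) for b in (-.0045,.0045)]+[(.0173,0,.0506)])
q=proj('wrist',L@T[:3,:3].T+T[:3,3],W);print(q)
for u in (q-[250,130])*5: cv2.circle(big,tuple(int(v) for v in u),3,(0,0,255),-1)
h=proj('wrist',[[.4462+.009*np.cos(t),-.1573+.009*np.sin(t),.0855] for t in np.linspace(0,6.3,30)],W)
cv2.polylines(big,[((h-[250,130])*5).astype(int)],True,(0,255,0))
cv2.imwrite('pics/w8c.png',np.clip(big*1.5,0,255).astype(np.uint8))
```

```text
[[313.78672282 205.15384824]
 [329.05215304 205.1531477 ]
 [313.68956805 190.59383875]
 [329.17382025 190.59244031]
 [321.42540782 197.92512663]]
```

View pics/w8c.png

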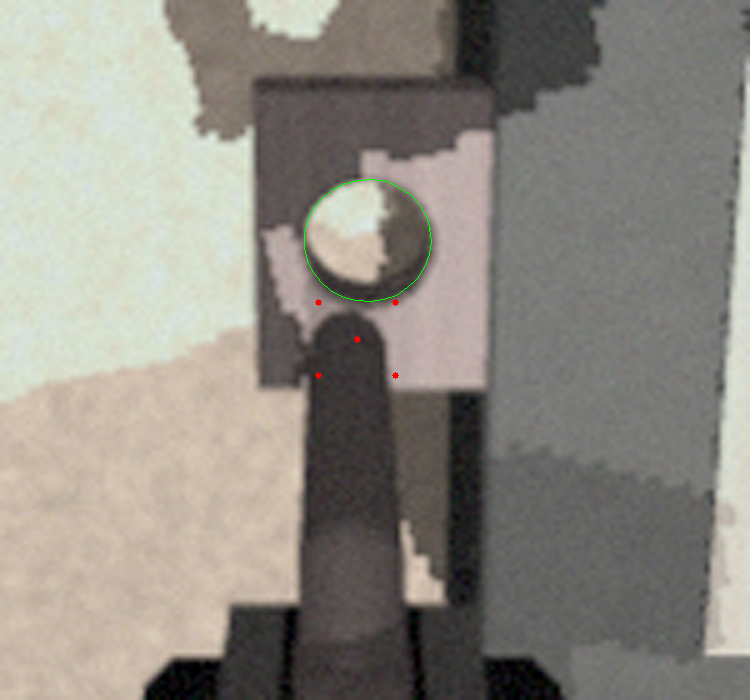

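The hole overlay (green) fits. The tip shows about 1 mm to -y and 1 mm to -x of the model in tool axes, so I'll shift +3.2 mm in tool y and go down to just above the eye.

Request:
drive_tool(motion=[{"x":0.0005,"y":0.0032,"z":0.01,"twist":0},{"x":0.0005,"y":0.0032,"z":0.022,"twist":0},{"x":0.0005,"y":0.0032,"z":0.034,"twist":0},{"x":0.0005,"y":0.0032,"z":0.034,"twist":0},{"x":0.0005,"y":0.0032,"z":0.034,"twist":0}])

```text
clock: 14.25
tcp_pos: [0.4443, -0.1744, 0.1472]
eef_rot: [-180.0, -0.0, 78.7]
ft_force: [0.6, 0.2, -1.5]
width: 0.095
```

Run:
```python
from h import *
W=wristpose(); s,T=tool();print(s['tcp_pos'],s['eef_rot'],s['ft_force'],s['width'],s['clock'])
im=optics.snapshot('wrist')
big=cv2.resize(im[130:270,250:400],None,fx=5,fy=5,interpolation=cv2.INTER_CUBIC)
L=np.array([(.0165,-.001,.0506)])
q=proj('wrist',L@T[:3,:3].T+T[:3,3],W)
for u in (q-[250,130])*5: cv2.circle(big,tuple(int(v) for v in u),3,(0,0,255),-1)
h=proj('wrist',[[.4462+.009*np.cos(t),-.1573+.009*np.sin(t),.0855] for t in np.linspace(0,6.3,30)],W)
cv2.polylines(big,[((h-[250,130])*5).astype(int)],True,(0,255,0))
cv2.imwrite('pics/w9c.png',np.clip(big*1.5,0,255).astype(np.uint8))
a=optics.snapshot('side')[100:220,330:450]
cv2.imwrite('pics/side9.png',cv2.resize(a,None,fx=5,fy=5,interpolation=cv2.INTER_CUBIC))
print(T[:3,:3]@L[0]+T[:3,3])
```

```text
[ 0.44427642 -0.17441729  0.14722971] [-1.79989619e+02 -3.34585019e-03  7.87107851e+01] [ 0.57896188  0.15008239 -1.49723744] 0.09459492937904966 14.25
[ 0.44651742 -0.15803609  0.09663086]
```

View pics/w9c.png

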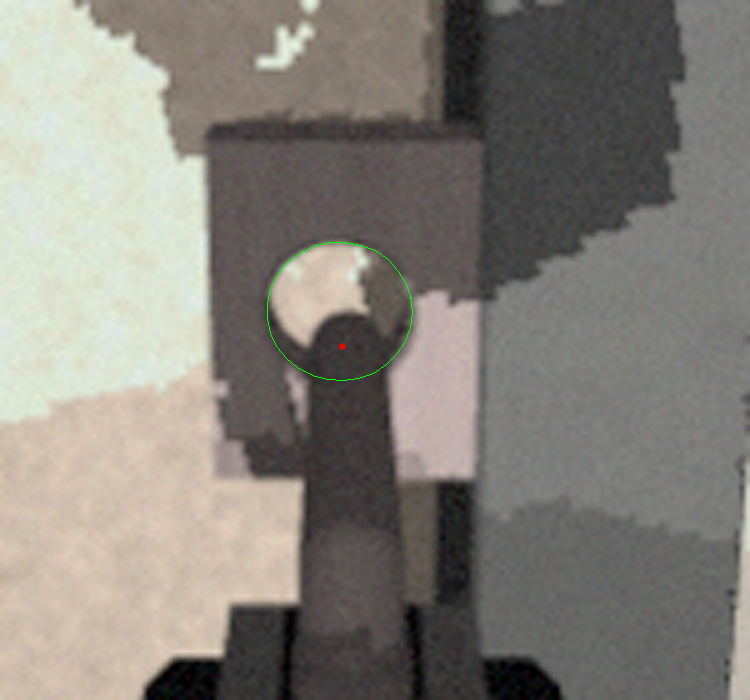

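View pics/side9.png

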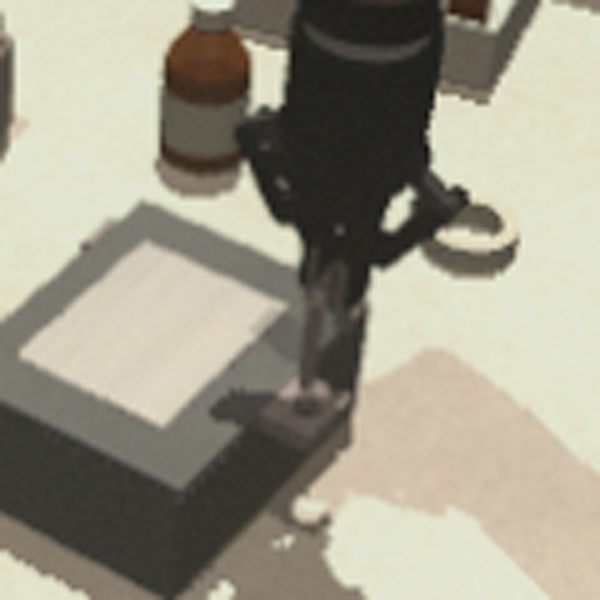

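The tip is within about 1 mm of the hole's axis, so I'll lower it with a 0.5 mm trim.

Request:
drive_tool(motion=[{"x":0.0007,"y":-0.0005,"z":0.004,"twist":0},{"x":0.0007,"y":-0.0005,"z":0.009,"twist":0},{"x":0.0007,"y":-0.0005,"z":0.014,"twist":0},{"x":0.0007,"y":-0.0005,"z":0.018,"twist":0},{"x":0.0007,"y":-0.0005,"z":0.02,"twist":0}])

```text
clock: 14.98
tcp_pos: [0.4437, -0.1735, 0.1268]
eef_rot: [-180.0, -0.0, 78.7]
ft_force: [0.3, 0.7, -1.1]
width: 0.099
```

Tip z is about 0.076, between the eyes, and nothing is touching. I'll carry on down.

Request:
drive_tool(motion=[{"x":0,"y":0,"z":0.004,"twist":0},{"x":0,"y":0,"z":0.009,"twist":0},{"x":0,"y":0,"z":0.014,"twist":0},{"x":0,"y":0,"z":0.019,"twist":0},{"x":0,"y":0,"z":0.023,"twist":0},{"x":0,"y":0,"z":0.023,"twist":0},{"x":0,"y":0,"z":0.023,"twist":0},{"x":0,"y":0,"z":0.023,"twist":0}])

```text
clock: 15.98
tcp_pos: [0.4442, -0.1738, 0.1046]
eef_rot: [180.0, 0.0, 78.7]
ft_force: [-0.9, 0.4, -2.3]
width: 0.101
```

Run:
```python
from h import *
W=wristpose(); s,T=tool();print(s['tcp_pos'],s['eef_rot'],s['ft_force'],s['width'],s['clock'],s['joint_velocities'].round(2))
im=optics.snapshot('wrist')
big=cv2.resize(im[130:300,220:420],None,fx=3.5,fy=3.5,interpolation=cv2.INTER_CUBIC)
h=proj('wrist',[[.4462+.009*np.cos(t),-.1573+.009*np.sin(t),.0855] for t in np.linspace(0,6.3,30)],W)
cv2.polylines(big,[((h-[220,130])*3.5).astype(int)],True,(0,255,0))
cv2.imwrite('pics/w10c.png',np.clip(big*1.5,0,255).astype(np.uint8))
a=optics.snapshot('side')[100:220,330:450]
cv2.imwrite('pics/side10.png',cv2.resize(a,None,fx=5,fy=5,interpolation=cv2.INTER_CUBIC))
t=optics.snapshot('top');cv2.imwrite('pics/top10.png',t)
```

```text
[ 0.44419879 -0.1737623   0.10460022] [1.79969671e+02 9.66726657e-03 7.87156464e+01] [-0.87437871  0.38044827 -2.26779008] 0.10086430790274908 15.975 [ 0.01 -0.08  0.02 -0.02  0.03 -0.07]
```

View pics/w10c.png

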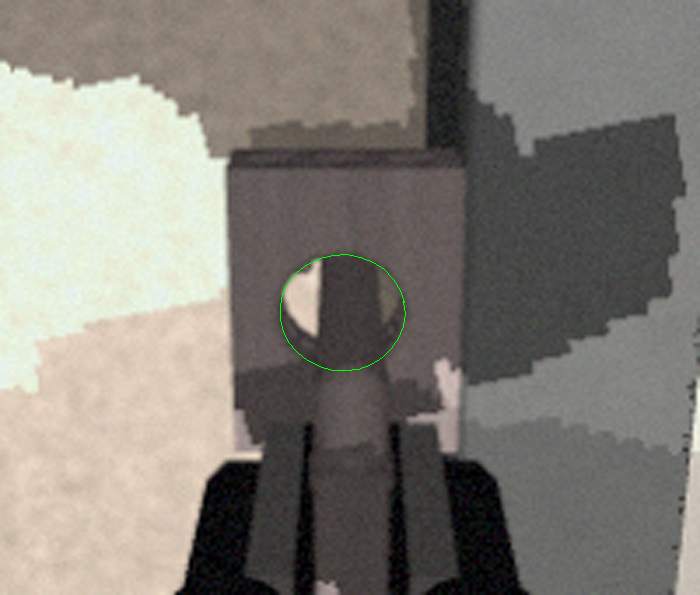

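View pics/side10.png

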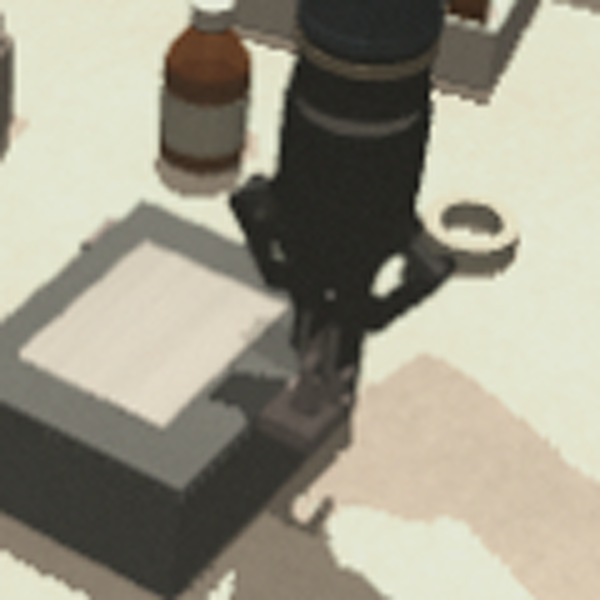

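View pics/top10.png

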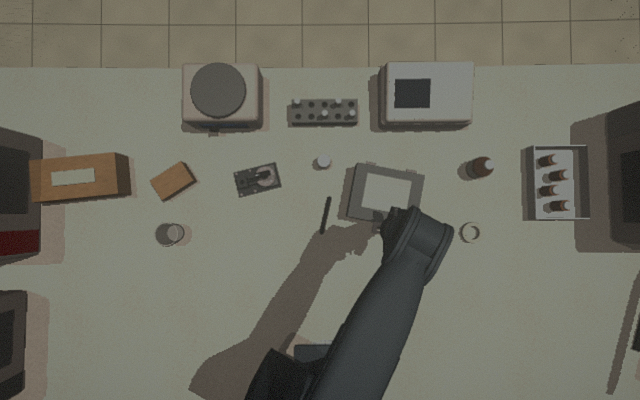

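The leg goes down through the hole with a gap on both sides. The wrist reads −2.3 N, close to the shackle's own weight, so it hangs free, and the bystanders haven't moved. I'll hand the job in.

Run:
```python
from rig import env,monitor
print(monitor.state()['ft_force']); env.finish_job(); print(monitor.state()['clock'])
```

```text
[-0.69626482 -0.14143411 -1.47263888]
the job is handed in; nothing more can be done
the job is handed in; nothing more can be done
```

I finished the whole sequence and handed the job in at about 16 s of the 64 s allowed; no verdict is reported.

**What I did:** I pressed the lid flat with the closed fingers and turned the dial one click (20°) clockwise to the notch. Then I pulled the shackle straight up out of the lock and lowered its long leg through both hasp eyes, holding it by the bow.

**Last checks:**
- **Lid:** it stopped at 86.5 mm, its shut height, and looks flat in the pictures. There is no reading of the lid angle itself.
- **Dial:** the notch lined up with the shackle in the wrist picture, and the shackle then lifted out freely.
- **Leg in the hasp:** the wrist picture shows it in the hole with a gap on both sides. By calculation the tip is about 20 mm below the lower eye and about 1 mm off the hole's axis.
- **Load on the box:** the wrist force was −1.5 to −2.3 N vertically, about the shackle's own weight, with under 1 N sideways. It hangs free, upright and still.
- **Other things on the counter:** no visible shift in the last top picture. The vials were hidden under the shut lid, so I couldn't check them.

The first lid-press command was refused as invalid input; the robot did not move, and I resent it with all fields filled in. The only disagreement was 1–2 mm between the camera model and the lock and leg tip, which I corrected along the way.

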